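# Open the touch-latch consumables cupboard at the banana packing bench

### The job

Open the wide door of the white consumables cupboard for the packers. Its doors have no handles: press the wide door in near its free edge until the catch lets go and the spring throws it ajar, then push it round from behind with a fingertip or the outside of the fingers until it stands wide open, about square to the front of the cupboard. Only press and push, never pinch the door; the narrow door next to it stays shut, and nothing else on the bench is moved or picked up.

Things in the scene. Friction and masses are not known exactly. Their poses are not given: they have to be found in the camera images.
- cupboard: White cupboard fixed on the bench, 300 mm wide, 260 high, carcase 166 deep. Origin on the bench under the carcase's middle; x points to its back, y to the left as one faces its doors, z up. Two flat grey handleless doors overlap its front: a wide one on the left, a narrow one on the right, 4 mm between their free edges. Behind an ajar door the gap is open from above. A 12 mm clipboard lies on top.
- wide_leaf (a joint): Angle of the wide door, rad: 0 shut and latched, negative pressed in (stop -0.038), 1.57 square to the front (clockwise from above), stop 1.75. At about -0.025 (4 mm at the press point, 6 to 9 N) the catch lets go, and does not take hold again; once the finger backs off, a spring throws the door ajar to about 0.35 (60 mm at its free edge). Beyond that it moves only if pushed (1 to 2 N) and stays as left.
- wide_hinge (a point): On the vertical hinge axis of the wide door, at the cupboard's left end (x -90, y +150 mm from the cupboard's origin), at the door's top edge, 257 mm above the bench, in the plane of the door's back. Turns with the door: x points square through the door from front to back, -y along it from hinge to free edge, 190 mm away. The door is 16 mm thick and reaches from 18 to 257 mm above the bench.
- wide_press (a point): The place to press: on the front face of the wide door, 30 mm from its free edge (160 mm from the hinge axis), 30 mm below its top edge, 227 mm above the bench. Moves with the door; axes as wide_hinge.
- narrow_leaf (a joint): Angle of the narrow door, rad: 0 shut and latched, negative pressed in. 106 mm wide, as high and thick as the wide one, hinged at the cupboard's right end (y -150 mm). Its catch is of the same kind and lets go at about -0.05; it is to stay shut.
- sanitiser: Bottle, 60 mm diameter, 150 mm high, on the bench in front of the narrow door; not to be moved. Origin under its centre.
- sticker_roll: Paper sticker roll lying flat, 90 mm diameter, 38 mm hole, 30 mm high, in front of the cupboard, outside the wide door's swing; not to be moved. Origin under its centre.
- tape_dispenser: Black desk tape dispenser, 120 x 50 x 82 mm, on the bench in front of the cupboard, outside the wide door's swing; not to be moved. Origin under its centre.
- glove_box: Cardboard box of gloves, 220 x 120 x 75 mm, out on the bench; not to be moved. Origin under its centre.
- knife: Knife lying flat, 215 mm long, 16 mm high; not to be moved. Origin near its middle.
- banana_hand: Loose hand of five green bananas lying on the bench, 185 x 150 x 55 mm; not to be moved. Origin under its middle.

How it is judged:
By the outcome, as a careful person would: the job done as asked, in the order asked, and still so for the second after the job is handed in, with the robot touching nothing.
It also fails if it takes over 48 s, if anything falls off the work surface, if the arm or the gripper's body presses on something with over 40 N, if the wrist force passes 120 N, or if a joint passes its speed limit or range.

### The arm

A 6-joint arm with a two-finger parallel gripper is mounted at the origin on the work surface. World frame = base frame: x ahead of the robot, y to its left, z up, the work surface at z = 0. Lengths are in m, angles in rad, forces in N, time in s.
With the tool pointing down it reaches from about 0.425 to 0.95 m from the base axis. Payload 14.7 kg.
Tool frame: the origin (TCP) lies on the mounting face of the last link; the fingertips stand 173 mm ahead of it and the grasp point (between the pads) lies 155 mm ahead of it (robot.finger_overhang is the distance from the TCP to the fingertips, in m); z points along the fingers, y is the line along which they close (so a half turn about z gives the same grasp; the last joint's range is limited). The gripper opens to 85 mm and grips with 20 to 120 N. Pads are 22 mm wide; open, the fingers measure 114 mm over their backs; the gripper's body (76 mm by 85 mm) begins 54 mm behind the grasp point. The pads swing forward as they close: fully open they stand 13 mm farther back than shut.
Start: joints at [-1.34, 0.48, 1.596, -0, 1.065, -0.047], TCP at [0.178, -0.625, 0.405] pointing down, gripper open.
Joint ranges: [-2.75, 2.75], [-0.82, 2.05], [0.23, 2.67], [-1.56, 4.7], [0.09, 2.69], [-2.92, 2.92]. Speed limits (rad/s): [1.89, 1.89, 2.39, 3.01, 3.01, 3.01].

### API

Orientations are given as a rotation vector (axis times angle).
In Python, from bench import robot gives the robot as it stands. The module is installed in compiled form; this text tells all that it offers.
- The arm moves only by the shell command python3 -m creep 'ROWS'. ROWS is text: rows parted by semicolons, each of 7 numbers parted by spaces: the shift along the tool's x, y, z scaled (see below), then the turn, a rotation vector about the tool's x, y, z scaled (see below), then the opening, from -1 (shut) to 1 (fully open), so that 0 is half open. A call has exactly 10 rows; each row is the pose to reach, as a shift and turn from the pose commanded when the call began, along the tool's axes at that moment, turning the shorter way round; what a row does not reach only later rows make up. The controller multiplies each number of a shift by 150 mm and each number of a turn by 180 degrees. A row lasts 1/8 s, in which the tool goes at most 62.5 mm and 10.7 degrees, less where a joint would pass 70% of its speed; a pose out of reach is approached as far as the arm can. A call with a number of a shift or a turn outside -1 to 1 is refused whole. A call with a gripper value outside its range is refused whole. The fingers move at their own pace and stop on an object; the grip force is fixed at half the most. Time passes only in rows, so rows that repeat a pose let the fingers close, or fill a call up. It gives the time, the measured TCP pose, the force, the opening and the grip force at its end, in the units of the state.
- robot.observe(): the state, without advancing time (a new reading comes with each control period).
- robot.get_image(name): name is "side" or "top" or "wrist"; returns a dict with "frame" (384x512x3 uint8, blue, green, red), "intrinsics" (3x3 intrinsics, pixels), "view" (4x4, takes a point from world to camera coordinates). Camera axes: x right, y down, z forward; pixel columns grow to the right and rows downward; lengths in m; the calibration is good to about 2 mm. A picture is of the moment at which its call begins. There is no depth.
- robot.job_done(): hands the job in; it is judged then, once.
The state is a dict: "clock": time; "joint_positions": joint angles; "dq": joint speeds; "tau": joint torques, N m; "position": TCP position; "tool_rot": TCP orientation; "force": force on the tool from outside, world axes, zero at the start; "ft_torque": the same for the moment, N m; "opening": finger opening in m; "finger_force": force on a finger pad.
Only numpy, scipy, OpenCV 4.12 (cv2) and the standard library are available. Lean on these libraries where they do the work, as an engineer would, in place of code of your own. Each camera call takes 0.05 s, during which the arm holds its last target. There are 200 camera calls.

## Working session

There is one attempt and no reset: what is moved stays moved. The work goes in short steps, Python scripts to look and compute and a shell command to move; the robot and the scene stay as the last step left them, time stands still between calls to the robot, and variables do not carry over. Pictures are saved under pics/ and viewed, at most 10 in all, crops included, and the job is handed in when it is done.

```bash
mkdir -p pics; python3 - <<'E'
from bench import robot
import cv2,numpy as np
np.set_printoptions(precision=4,suppress=True)
for n in ("side","top"):
    d=robot.get_image(n); cv2.imwrite(f"pics/{n}0.png",d["frame"]); print(n,d["intrinsics"],d["view"])
s=robot.observe(); print(s)
E
```

```text
side [[471.1528   0.     254.3391]
 [  0.     471.1528 198.4705]
 [  0.       0.       1.    ]] [[-0.99   -0.141  -0.0016  0.5242]
 [-0.1     0.7098 -0.6973  0.2433]
 [ 0.0995 -0.6902 -0.7168  1.1285]
 [ 0.      0.      0.      1.    ]]
top [[411.2906   0.     255.6233]
 [  0.     411.2906 187.8757]
 [  0.       0.       1.    ]] [[-0.0059 -0.9995 -0.03   -0.0513]
 [-0.9825  0.0114 -0.186   0.5444]
 [ 0.1862  0.0283 -0.9821  0.9244]
 [ 0.      0.      0.      1.    ]]
{'clock': 0.1, 'joint_positions': array([-1.3396,  0.4808,  1.5968,  0.    ,  1.0651, -0.0466]), 'dq': array([-0.0001, -0.0005, -0.0002, -0.0013, -0.0022,  0.0004]), 'tau': array([ -0.0006, -95.2254, -43.1044,  -0.0001,   0.0052,  -0.    ]), 'position': array([ 0.1782, -0.6249,  0.4041]), 'tool_rot': array([-3.1103, -0.4348,  0.0001]), 'force': array([-0.425 ,  0.2405,  0.0232]), 'ft_torque': array([-0.027 , -0.0039, -0.0085]), 'finger_force': 0.0, 'opening': 0.08499258405933288}
```

View pics/side0.png

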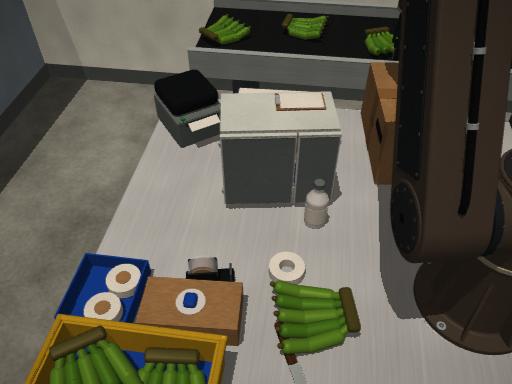

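View pics/top0.png

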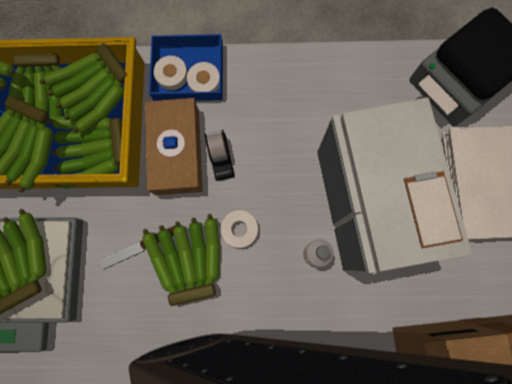

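```bash
python3 - <<'E'
import cv2
a=cv2.imread("pics/top0.png")[90:290,300:480]; b=cv2.imread("pics/side0.png")[80:240,205:355]
a=cv2.resize(a,None,fx=3,fy=3,interpolation=cv2.INTER_CUBIC)[:, :400]
b=cv2.resize(b,(400,427),interpolation=cv2.INTER_CUBIC)
c=cv2.copyMakeBorder(b,0,173,0,0,cv2.BORDER_CONSTANT)
cv2.imwrite("pics/crop1.png",cv2.hconcat([a,c]))
E
```

```text
(no output)
```

View pics/crop1.png

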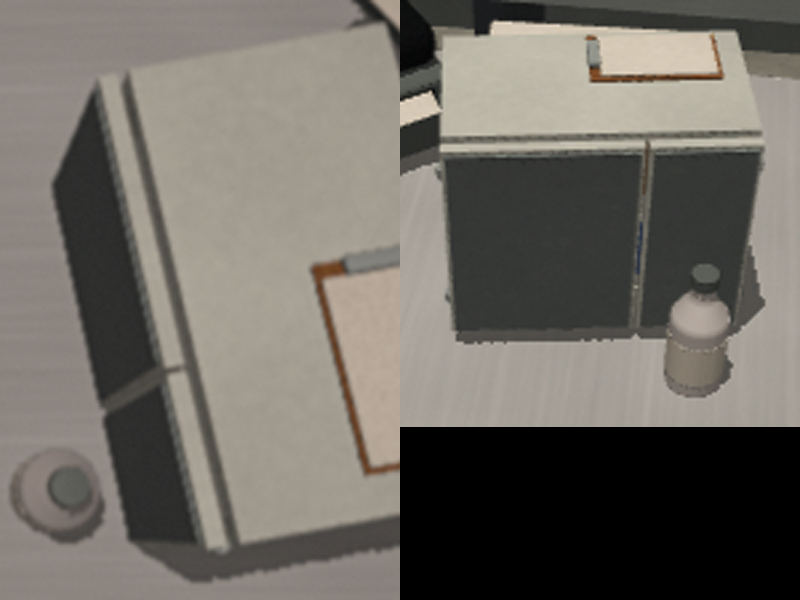

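```bash
cat > h.py <<'E'
import numpy as np
from scipy.optimize import least_squares
from scipy.spatial.transform import Rotation as R
np.set_printoptions(precision=4,suppress=True)
K={'side':np.array([[471.1528,0,254.3391],[0,471.1528,198.4705],[0,0,1]]),'top':np.array([[411.2906,0,255.6233],[0,411.2906,187.8757],[0,0,1]])}
V={'side':np.array([[-0.99,-0.141,-0.0016,0.5242],[-0.1,0.7098,-0.6973,0.2433],[0.0995,-0.6902,-0.7168,1.1285]]),
'top':np.array([[-0.0059,-0.9995,-0.03,-0.0513],[-0.9825,0.0114,-0.186,0.5444],[0.1862,0.0283,-0.9821,0.9244]])}
def proj(n,P):
    q=(V[n][:,:3]@np.atleast_2d(P).T).T+V[n][:,3]; q=q@K[n].T; return q[:,:2]/q[:,2:]
def ray(n,uv,z):
    d=V[n][:,:3].T@np.linalg.inv(K[n])@[*uv,1]; c=-V[n][:,:3].T@V[n][:,3]; return c+d*(z-c[2])/d[2]
def T(p,L): 
    c,s=np.cos(p[2]),np.sin(p[2]); L=np.atleast_2d(L); return np.c_[p[0]+c*L[:,0]-s*L[:,1],p[1]+s*L[:,0]+c*L[:,1],L[:,2]]
E
python3 - <<'E'
from h import *
M={'top':[(-.106,.15,.257,333.3,116.7),(-.106,-.042,.257,353.3,213.3),(-.106,-.15,.257,367.7,272.3),(-.083,.15,.26,342.7,114),(-.083,-.15,.26,379.3,271.7),(-.106,.15,.018,317.3,151.7),(-.106,-.042,.018,334.3,227.3),(-.106,-.15,.018,343.3,270)],
'side':[(-.106,.15,.257,220.75,137),(-.106,-.04,.257,296.9,136.25),(-.106,-.15,.257,340,135.5),(-.106,.15,.018,225.6,203.75),(-.106,-.04,.018,292.4,203)]}
def res(p,ks=('top','side')): return np.concatenate([(proj(k,T(p,np.array(M[k])[:,:3]))-np.array(M[k])[:,3:]).ravel() for k in ks])
for ks in (('top','side'),('top',),('side',)):
    f=least_squares(res,[.5,-.4,-1.5],args=(ks,),loss='soft_l1'); p=f.x; print(ks,p,res(p,ks).reshape(-1,2).round(1).tolist())
p=least_squares(res,[.5,-.4,-1.5],loss='soft_l1').x
print('hinge',T(p,(-.09,.15,.257)),'press',T(p,(-.106,-.01,.227)),'free',T(p,(-.106,-.04,.257)))
print('bottle',ray('top',(323.3,252.3),.15),'roll',ray('top',(240,229),.03),'disp',ray('top',(219,155),.05))
E
```

```text
('top', 'side') [ 0.513  -0.3389 -1.4038] [[-1.0, -1.0], [0.8, 0.8], [-0.4, 1.4], [1.7, -0.9], [1.2, -0.2], [0.3, -1.5], [-0.7, -0.9], [-0.1, 1.8], [-0.6, 0.6], [0.8, 0.0], [2.4, 0.0], [-0.9, 1.0], [-0.2, 0.5]]
('top',) [ 0.5131 -0.3382 -1.4001] [[-1.6, -0.8], [0.5, 1.0], [-0.4, 1.5], [1.1, -0.8], [1.2, -0.2], [-0.2, -1.3], [-0.9, -0.8], [-0.2, 1.9]]
('side',) [ 0.5127 -0.3408 -1.413 ] [[-0.7, -0.2], [0.6, -0.3], [2.2, -0.1], [-1.0, 0.2], [-0.3, 0.1]]
hinge [[ 0.646  -0.2252  0.257 ]] press [[ 0.4856 -0.236   0.227 ]] free [[ 0.456 -0.241  0.257]]
bottle [ 0.3889 -0.197   0.15  ] roll [ 0.4487 -0.0177  0.03  ] disp [0.6258 0.0319 0.05  ]
```

```bash
cat >> h.py <<'E'
p0=np.array([.513,-.3389,-1.4038])
def door(th,r,off,z=.385):
    "TCP at radius r from the hinge axis, off metres behind door's back plane (negative: in front) at angle th"
    a=p0[2]-th; u=np.array([np.cos(a),np.sin(a)]); l=np.array([-u[1],u[0]]); return np.r_[T(p0,(-.09,.15,0))[0,:2]+off*u-r*l,z]
def rel(target,s):
    A=R.from_rotvec(s['tool_rot']); return A.inv().apply(target-s['position'])/.15
E
python3 - <<'E'
from h import *
from bench import robot
s=robot.observe(); A=R.from_rotvec(s['tool_rot']).as_matrix(); print(A); print('cup x',np.cos(p0[2]),np.sin(p0[2]))
for n,t in (('stand',door(0,.16,-.016-.045,.385)),('over',door(0,.16,-.061,.47))): print(n,t,rel(t,s))
E
```

```text
[[ 0.9617  0.2742 -0.0002]
 [ 0.2742 -0.9617  0.0011]
 [ 0.0001 -0.0011 -1.    ]]
cup x 0.16622121577724955 -0.9860884886385871
stand [ 0.478  -0.1917  0.385 ] [ 2.714  -2.2293  0.1302]
over [ 0.478  -0.1917  0.47  ] [ 2.7141 -2.2299 -0.4365]
```

```bash
python3 -m creep '0 0 -0.4 0 0 0 -1;0 0 -0.8 0 0 0 -1;0 0 -1 0 0 -0.05 -1;0.3 -0.25 -1 0 0 -0.1 -1;0.6 -0.5 -1 0 0 -0.155 -1;0.85 -0.7 -1 0 0 -0.21 -1;1 -0.82 -1 0 0 -0.265 -1;1 -0.82 -1 0 0 -0.32 -1;1 -0.82 -1 0 0 -0.375 -1;1 -0.82 -1 0 0 -0.43 -1'
python3 - <<'E'
from h import *
from bench import robot
s=robot.observe(); print(R.from_rotvec(s['tool_rot']).as_matrix(),s['joint_positions'])
for z in (.47,.385): print(rel(door(0,.16,-.061,z),s))
E
```

```text
clock: 1.35
position: [0.2889, -0.4654, 0.5544]
tool_rot: [-2.149, -2.291, -0.0]
force: [-0.8, -0.7, -0.8]
opening: 0.0002
finger_force: 0.0
[[-0.0638  0.998  -0.0003]
 [ 0.998   0.0638  0.0005]
 [ 0.0005 -0.0002 -1.    ]] [-1.0707  0.2131  1.6235  0.      1.3056 -1.1346]
[1.7407 1.3753 0.5636]
[1.7404 1.3755 1.1303]
```

```bash
python3 -m creep '0.1 0.08 0 0 0 -0.01 -1;0.25 0.2 0 0 0 -0.02 -1;0.4 0.32 0 0 0 -0.035 -1;0.6 0.48 0 0 0 -0.035 -1;0.75 0.6 0 0 0 -0.035 -1;0.9 0.72 0 0 0 -0.035 -1;1 0.8 0 0 0 -0.035 -1;1 0.8 0 0 0 -0.035 -1;1 0.8 0 0 0 -0.035 -1;1 0.8 0 0 0 -0.035 -1'
python3 - <<'E'
from h import *
from bench import robot
s=robot.observe(); print(R.from_rotvec(s['tool_rot']).as_matrix(),s['joint_positions'])
for z in (.47,.385): print(rel(door(0,.16,-.061,z),s))
E
```

```text
clock: 2.6
position: [0.3996, -0.3093, 0.5546]
tool_rot: [-2.029, -2.398, 0.0]
force: [0.9, -0.6, -0.2]
opening: 0.0001
finger_force: 0.0
[[-0.1658  0.9862 -0.0001]
 [ 0.9862  0.1658  0.    ]
 [ 0.     -0.0001 -1.    ]] [-0.7186  0.1449  1.7085 -0.0001  1.2883 -0.8852]
[0.6866 0.6458 0.5642]
[0.6866 0.6458 1.1309]
```

```bash
python3 -m creep '0.2 0.2 0 0 0 0 -1;0.4 0.4 0 0 0 0 -1;0.6 0.6 0 0 0 0 -1;0.69 0.645 0 0 0 0 -1;0.69 0.645 0.25 0 0 0 -1;0.69 0.645 0.5 0 0 0 -1;0.69 0.645 0.75 0 0 0 -1;0.69 0.645 1 0 0 0 -1;0.69 0.645 1 0 0 0 -1;0.69 0.645 1 0 0 0 -1'
python3 - <<'E'
from h import *
from bench import robot
import cv2
s=robot.observe(); print(rel(door(0,.16,-.061,.385),s))
for n in ('side','wrist'): 
    d=robot.get_image(n); cv2.imwrite(f'pics/{n}1.png',d['frame'])
a=cv2.imread('pics/side1.png')[70:270,190:390]
cv2.imwrite('pics/c2.png',cv2.hconcat([cv2.resize(a,(400,400),interpolation=cv2.INTER_CUBIC),cv2.resize(cv2.imread('pics/wrist1.png'),(400,400))]))
E
```

```text
clock: 3.85
position: [0.4782, -0.1914, 0.4059]
tool_rot: [2.028, 2.398, 0.0]
force: [-0.5, -0.2, 0.4]
opening: 0.0002
finger_force: 0.0
[-0.0017 -0.0016  0.1396]
```

View pics/c2.png

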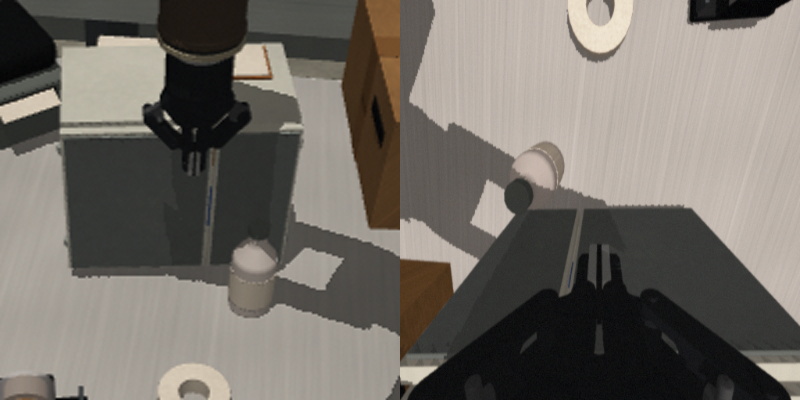

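```bash
python3 -m creep '0 0.03 0.05 0 0 0 -1;-0.05 0.03 0.09 0 0 0 -1;-0.1 0.03 0.09 0 0 0 -1;-0.14 0.03 0.09 0 0 0 -1;-0.16 0.03 0.09 0 0 0 -1;-0.18 0.03 0.09 0 0 0 -1;-0.19 0.03 0.09 0 0 0 -1;-0.2 0.03 0.09 0 0 0 -1;-0.2 0.03 0.09 0 0 0 -1;-0.2 0.03 0.09 0 0 0 -1'
```

```text
clock: 5.2
position: [0.4874, -0.2195, 0.3912]
tool_rot: [-2.027, -2.4, -0.0]
force: [-0.4, -1.2, 0.4]
opening: 0.0003
finger_force: 0.0
```

```bash
python3 -m creep '-0.005 0 0 0 0 0 -1;-0.01 0 0 0 0 0 -1;-0.013 0 0 0 0 0 -1;-0.02 0 0 0 0 0 -1;-0.02 0 0 0 0 0 -1;-0.025 0 0 0 0 0 -1;-0.03 0 0 0 0 0 -1;-0.03 0 0 0 0 0 -1;-0.03 0 0 0 0 0 -1;-0.03 0 0 0 0 0 -1'
```

```text
clock: 6.45
position: [0.4881, -0.2236, 0.3911]
tool_rot: [-2.027, -2.399, -0.001]
force: [-0.0, 5.8, 2.7]
opening: -0.0
finger_force: 3.1
```

```bash
python3 -m creep '-0.005 0 0 0 0 0 -1;-0.01 0 0 0 0 0 -1;-0.013 0 0 0 0 0 -1;-0.016 0 0 0 0 0 -1;-0.018 0 0 0 0 0 -1;-0.02 0 0 0 0 0 -1;-0.02 0 0 0 0 0 -1;-0.02 0 0 0 0 0 -1;-0.02 0 0 0 0 0 -1;-0.02 0 0 0 0 0 -1'
```

```text
clock: 7.7
position: [0.4885, -0.2267, 0.3911]
tool_rot: [-2.027, -2.399, -0.0]
force: [-2.7, 4.5, 2.5]
opening: 0.0
finger_force: 2.7
```

```bash
python3 -m creep '0.1 0 0 0 0 0 -1;0.25 0 0 0 0 0 -1;0.4 0 0 0 0 0 -1;0.55 0 0 0 0 0 -1;0.65 0 0 0 0 0 -1;0.65 0 -0.2 0 0 0 -1;0.65 0 -0.4 0 0 0 -1;0.65 0 -0.5 0 0 0 -1;0.65 0 -0.5 0 0 0 -1;0.65 0 -0.5 0 0 0 -1'
python3 - <<'E'
from h import *
from bench import robot
import cv2
ims=[robot.get_image(n)['frame'] for n in ('top','side')]
cv2.imwrite('pics/c3.png',cv2.hconcat([cv2.resize(ims[0][90:290,290:490],(400,400),interpolation=cv2.INTER_CUBIC),cv2.resize(ims[1][70:270,190:390],(400,400),interpolation=cv2.INTER_CUBIC)]))
s=robot.observe()
for th,r,off in ((.35,.155,.03),(.35,.155,.025)): print(rel(door(th,r,off,.457),s),rel(door(th,r,off,.395),s))
E
```

```text
clock: 8.95
position: [0.4721, -0.1307, 0.4652]
tool_rot: [-2.027, -2.399, 0.001]
force: [-0.1, -0.2, -0.4]
opening: 0.0001
finger_force: 0.0
[-0.647  -0.0019  0.0537] [-0.6473 -0.0013  0.467 ]
[-0.6157  0.0095  0.0537] [-0.616   0.0102  0.467 ]
```

View pics/c3.png

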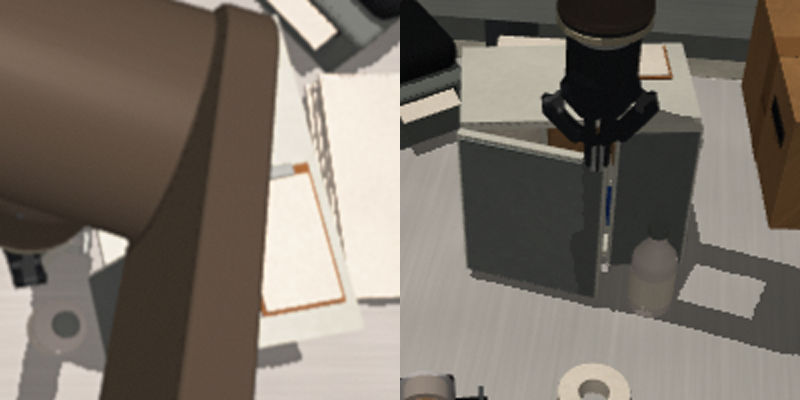

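```bash
python3 - <<'E'
from h import *
from bench import robot
s=robot.observe()
for th in (.25,.3,.35,.4): print(th,proj('side',door(th,.19,-.016,.018)),proj('side',door(th,.19,-.016,.257)))
for z in (.465,.393): print(rel(np.r_[T(p0,(-.112,-.008,0))[0,:2],z],s))
E
```

```text
0.25 [[290.0388 215.7899]] [[295.3225 148.5371]]
0.3 [[289.0717 218.2365]] [[294.2367 150.981 ]]
0.35 [[287.9281 220.6612]] [[292.9454 153.4067]]
0.4 [[286.6085 223.0568]] [[291.4487 155.8069]]
[-0.6667 -0.0161  0.0003]
[-0.6671 -0.0153  0.4803]
```

```bash
python3 -m creep '-0.2 -0.02 0 0 0 0 -1;-0.4 -0.02 0 0 0 0 -1;-0.58 -0.02 0 0 0 0 -1;-0.66 -0.02 0 0 0 0 -1;-0.66 -0.02 0 0 0 0 -1;-0.66 -0.02 0.15 0 0 0 -1;-0.66 -0.02 0.3 0 0 0 -1;-0.66 -0.02 0.42 0 0 0 -1;-0.66 -0.02 0.48 0 0 0 -1;-0.66 -0.02 0.48 0 0 0 -1'
python3 - <<'E'
from h import *
from bench import robot
s=robot.observe(); print(s['joint_positions'])
for th in (.5,.7,.9,1.1,1.3,1.5,1.6): print(th,rel(door(th,.155,.013,.393),s))
E
```

```text
clock: 10.3
position: [0.4859, -0.2284, 0.394]
tool_rot: [-2.026, -2.4, 0.0]
force: [-0.2, -0.5, 0.1]
opening: -0.0001
finger_force: 0.0
[-0.4959  0.3354  1.8673  0.0001  0.9399 -0.6642]
0.5 [0.2626 0.1076 0.0064]
0.7 [0.4425 0.21   0.0065]
0.9 [0.5985 0.3462 0.0065]
1.1 [0.7243 0.5106 0.0065]
1.3 [0.815  0.6968 0.0064]
1.5 [0.8668 0.8972 0.0063]
1.6 [0.8775 1.0003 0.0062]
```

```bash
python3 -m creep '0.1 0.03 0 0 0 0.05 -1;0.19 0.07 0 0 0 0.1 -1;0.263 0.108 0 0 0 0.15 -1;0.35 0.157 0 0 0 0.19 -1;0.44 0.21 0 0 0 0.223 -1;0.52 0.276 0 0 0 0.255 -1;0.59 0.34 0 0 0 0.286 -1;0.64 0.4 0 0 0 0.31 -1;0.68 0.45 0 0 0 0.33 -1;0.68 0.45 0 0 0 0.33 -1'
python3 - <<'E'
from h import *
from bench import robot
s=robot.observe(); print(s['joint_positions'])
for th in (1.1,1.2,1.3,1.4,1.5,1.55,1.6): print(th,rel(door(th,.155,.013,.393),s))
d=robot.get_image('side')['frame'];import cv2;cv2.imwrite('pics/s4.png',cv2.resize(d[70:310,190:390],(500,600),interpolation=cv2.INTER_CUBIC))
E
```

```text
clock: 11.55
position: [0.5359, -0.1166, 0.3949]
tool_rot: [2.949, 1.082, 0.001]
force: [0.0, 0.4, -0.9]
opening: -0.0004
finger_force: 0.0
[-0.2696  0.3495  1.842   0.0001  0.949   0.598 ]
1.1 [ 0.0726 -0.0103  0.0128]
1.2 [ 0.1762 -0.007   0.0129]
1.3 [0.279  0.0066 0.013 ]
1.4 [0.3799 0.0304 0.0131]
1.5 [0.4779 0.0642 0.0132]
1.55 [0.5255 0.0847 0.0132]
1.6 [0.572  0.1075 0.0133]
```

View pics/s4.png

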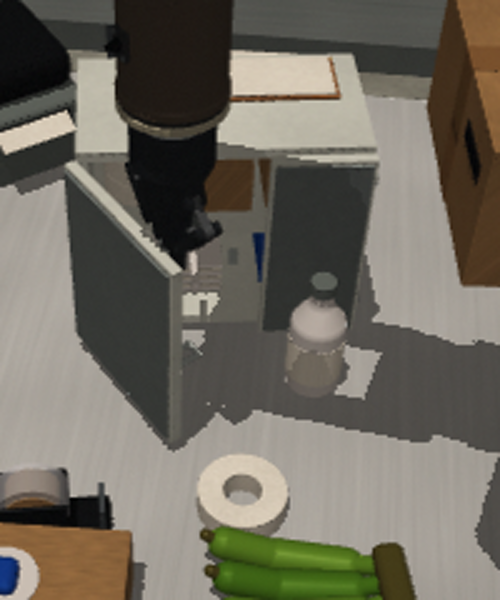

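```bash
python3 -m creep '0.06 -0.01 0 0 0 0.02 -1;0.12 -0.01 0 0 0 0.04 -1;0.18 -0.007 0 0 0 0.06 -1;0.24 0 0 0 0 0.08 -1;0.3 0.01 0 0 0 0.1 -1;0.35 0.024 0 0 0 0.115 -1;0.4 0.035 0 0 0 0.13 -1;0.44 0.05 0 0 0 0.14 -1;0.48 0.065 0 0 0 0.15 -1;0.505 0.076 0 0 0 0.156 -1'
python3 - <<'E'
from h import *
from bench import robot
s=robot.observe(); print(s['joint_positions'])
for th in (1.5,1.55,1.6): print(th,rel(door(th,.155,.013,.393),s))
for th in (1.4,1.5,1.57,1.65): print(th,[proj('side',door(th,.19,o,z)).round(1).tolist() for o,z in ((-.016,.257),(-.016,.018),(0,.257),(0,.018))])
d=robot.get_image('side')['frame'];import cv2;cv2.imwrite('pics/s5.png',cv2.resize(d[70:270,190:390],(600,600),interpolation=cv2.INTER_CUBIC))
E
```

```text
clock: 12.85
position: [0.601, -0.0769, 0.3943]
tool_rot: [3.124, 0.331, 0.0]
force: [0.1, -0.5, 0.2]
opening: 0.0001
finger_force: 0.3
[-0.1773  0.4291  1.7127  0.      0.9997  1.1825]
1.5 [-0.0284 -0.0012  0.0086]
1.55 [ 0.0233 -0.0056  0.0086]
1.6 [ 0.0751 -0.0075  0.0086]
1.4 [[[225.8, 187.3]], [[230.0, 254.1]], [[233.0, 186.2]], [[236.2, 253.1]]]
1.5 [[[217.0, 187.6]], [[222.5, 254.5]], [[224.4, 187.1]], [[228.8, 254.0]]]
1.57 [[[211.0, 187.6]], [[217.3, 254.4]], [[218.3, 187.4]], [[223.6, 254.3]]]
1.65 [[[204.1, 187.1]], [[211.4, 253.9]], [[211.3, 187.3]], [[217.6, 254.2]]]
```

View pics/s5.png

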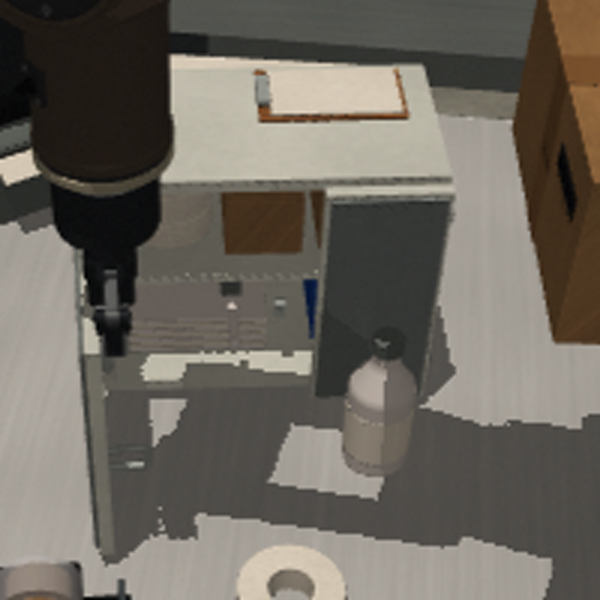

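```bash
python3 -m creep '0.02 0 0 0 0 0 -1;0.04 0 0 0 0 0 -1;0.055 0 0 0 0 0 -1;0.06 0 0 0 0 0 -1;0.06 0 0 0 0 0 -1;0.06 0 0 0 0 0 -1;-0.05 0 0 0 0 0 -1;-0.2 0 0 0 0 0 -1;-0.35 0 0 0 0 0 -1;-0.4 0 0 0 0 0 -1'
python3 -m creep '0 0 -0.15 0 0 0 -1;0 0 -0.4 0 0 0 -1;0 0 -0.7 0 0 0 -1;0 0 -0.9 0 0 0 -1;0 0 -1 0 0 0 -1;0 0 -1 0 0 0 -1;0 0 -1 0 0 0 -1;0 0 -1 0 0 0 -1;0 0 -1 0 0 0 -1;0 0 -1 0 0 0 -1'
python3 - <<'E'
from bench import robot
d=robot.get_image('side')['frame'];import cv2;cv2.imwrite('pics/s6.png',cv2.resize(d[70:270,190:390],(600,600),interpolation=cv2.INTER_CUBIC))
E
```

```text
clock: 14.15
position: [0.5404, -0.0898, 0.3943]
tool_rot: [-3.124, -0.331, 0.001]
force: [0.1, 0.6, 0.6]
opening: -0.0001
finger_force: 0.0
clock: 15.4
position: [0.5421, -0.0895, 0.5439]
tool_rot: [-3.124, -0.332, 0.001]
force: [-0.9, -0.3, 0.1]
opening: -0.0001
finger_force: 0.0
```

View pics/s6.png

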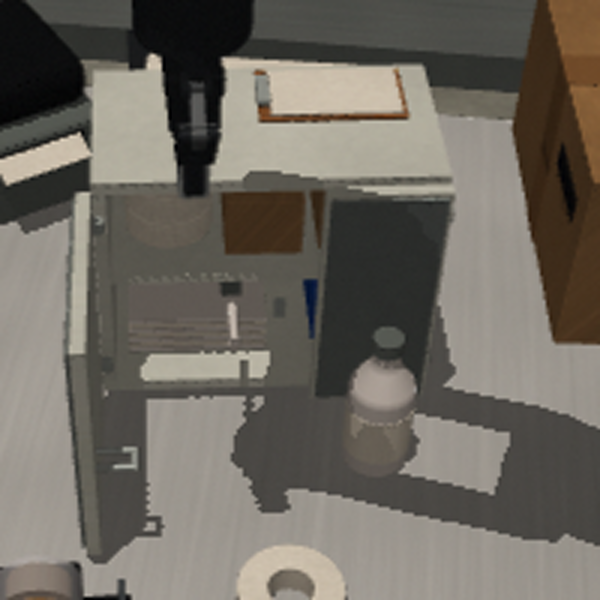

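The free edge's top spans columns 65–87 of this crop, which is about 212–219 in the full image. That puts the door at about 1.56 rad. The narrow door is shut, the bottle has not moved, and the gripper is clear.

```bash
python3 -c "
from bench import robot
print(robot.job_done())"
```

```text
the job is handed in; nothing more can be done
None
```

The wide door stands open at about 1.56 rad, roughly square to the cupboard front; the narrow door is still shut, the bottle is where it was, the arm is clear, and I handed the job in at about 15.5 s.

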